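# Park the desk camera and lock it with its pin

## Robot

A 6-joint arm with a two-finger parallel gripper is mounted at the origin on the work surface. World frame = base frame: x ahead of the robot, y to its left, z up, the work surface at z = 0. Lengths are in m, angles in rad, forces in N, time in s.
With the tool pointing down it reaches from about 0.35 to 0.975 m from the base axis. Payload 4.9 kg.
Tool frame: the origin (TCP) lies at the very end of the fingers, on their centre line; the grasp point (between the pads) lies 19 mm behind it; z points along the fingers, y is the line along which they close (so a half turn about z gives the same grasp; the last joint's range is limited). The gripper opens to 85 mm and grips with 20 to 120 N. Pads are 22 mm wide; open, the fingers measure 114 mm over their backs; the gripper's body (76 mm by 85 mm) begins 54 mm behind the grasp point. The pads swing forward as they close: fully open they stand 13 mm farther back than shut.
Start: joints at [1.064, 0.053, 1.613, -0, 1.476, -0.119], TCP at [0.236, 0.579, 0.207] pointing down, gripper open.
Joint ranges: [-3.01, 3.01], [-1.01, 2.22], [0.06, 2.58], [-1.02, 4.17], [0.09, 2.62], [-3.14, 3.14]. Speed limits (rad/s): [2.57, 2.57, 3.14, 3.14, 3.14, 3.14].

## Interface

Orientations are given as a unit quaternion [w, x, y, z].
In Python, from plant import manip gives the robot as it stands.
- The arm moves only by the shell command python3 -m pendant 'ROWS'. ROWS is JSON, a list of rows, each a list of 3 entries, a list of its own where there are three numbers: the opening, from 0 (shut) to 1 (fully open), then the shift along the tool's x, y, z in units of 12 cm (1.0 is 12 cm), then the turn about the tool's z in units of pi rad (1.0 is pi rad). In form: [[gripper, [dx, dy, dz], roll], ...]. A call has 1 to 10 rows; each row is the pose to reach, as a shift and turn from the pose commanded when the call began, along the tool's axes at that moment, turning the shorter way round; what a row does not reach only later rows make up. A row lasts 1/10 s, in which the tool goes at most 50 mm and 8.59 degrees, less where a joint would pass 70% of its speed; a pose out of reach is approached as far as the arm can. A call with a number of a shift or a turn outside -1 to 1 is refused whole. A call with a gripper value outside its range is refused whole. The fingers move at their own pace and stop on an object; the grip force is fixed at half the most. Time passes only in rows, so rows that repeat a pose let the fingers close. It gives the time, the measured TCP pose, the force, the opening and the grip force at its end, in the units of the state.
- manip.state(): the state, without advancing time (a new reading comes with each control period).
- manip.grab_frame(name): name is "scene" or "top"; returns a dict with "img" (400x640x3 uint8, red, green, blue), "fx", "fy", "cx", "cy" (pixels), "eye" and "rotation" of the camera in the world. Camera axes: x right, y down, z forward; pixel columns grow to the right and rows downward; lengths in m; the calibration is good to about 2 mm. A picture is of the moment at which its call begins. There is no depth.
- manip.job_done(): hands the job in; it is judged then, once.
The state is a dict: "time": time; "joint_pos": joint angles; "joint_vel": joint speeds; "joint_efforts": joint torques, N m; "tool_pos": TCP position; "tool_rot": TCP orientation; "contact_force": force on the tool from outside, world axes, zero at the start; "ft_torque": the same for the moment, N m; "gripper_width": opening from 0.0 (shut) to 1.0 (fully open); "grasp_force": force on a finger pad.
Only numpy, scipy, OpenCV 4.12 (cv2) and the standard library are available. Lean on these libraries where they do the work, as an engineer would, in place of code of your own. Each camera call takes 0.05 s, during which the arm holds its last target. There are 200 camera calls.

## Task

Park the little camera: push its carriage along the rails, away from the robot, all the way to the end stop. Then slide the red-knobbed locking pin along its guide, through the carriage's orange eyelet, until the knob is fully home against the guide. Leave the other things on the desk where they are.

Things in the scene. Friction and masses are not known exactly. Their poses are not given: they have to be found in the camera images.
- mount: the camera rail, fixed to the desk: a dark T-shaped base 10 mm high with two steel rails along its x (y = 52 and 88 mm, x = -150 to 50 mm, tops 22 mm high). Origin on the desk right below where the eyelet's centre is when the carriage is home; x along the rails to the end stop, y along the pin's way in, z up
- end_stop (a point): middle of the face of the black end stop at the rails' far end, 42 mm tall; the carriage's far face meets it when home. It is 36 mm along x and 70 mm along y from the mount's origin, 26 mm above the desk. Axes as the mount's
- guide_end (a point): where the knob comes to rest: on the pin's axis (45 mm up) at the entry of the aluminium guide, mount x = 0, y = -125 mm. From here the open-topped channel (18 mm wide inside, 34 outside, walls 47 mm high, floor 37) runs 113 mm to +y, up to 7 mm from the eyelet plate. Behind it (-y) lies a black knob rest 115 mm long, 26 wide, 27 mm high. Axes as the mount's
- carriage (a joint): position of the camera carriage on its rails, m, along the mount's +x: 0.10 = home at the end stop, less = nearer the robot. It stays where it is left; about 3 N pushes it. A black block 70 mm along x, 60 along y, 22 to 45 mm high, with a grey action camera on top (99 mm high)
- push_plate (a point): middle of the outer face of the orange upright push plate at the robot's end of the carriage; the face looks to the mount's -x, is 56 mm wide along y, 8 mm thick, 22 to 65 mm above the desk; this point is 45 mm up. Axes as the mount's
- eyelet (a point): centre of the hole in the carriage's orange eyelet: a plate 50 mm wide along x, 23 to 67 mm high, 10 mm thick along y (5 mm either side of this point), with a through hole of diameter 22 mm along the mount's y, its axis 45 mm above the desk. Axes as the mount's
- pin: the loose locking pin, lying in the guide: a steel rod of diameter 16 mm, 150 mm long along its +y, with a red knob of diameter 36 mm, 22 mm long, at its -y end. Origin on the axis at the knob's front face. It may roll about its y. Home: the knob's front touches the guide's end, the tip 25 mm past the eyelet's centre
- pin_tip (a point): centre of the pin's free end, which tapers from 16 to 8 mm diameter over the last 10 mm
- knob_back (a point): centre of the knob's flat back face, the place to push
- phone: a black smartphone lying flat, 150 x 72 x 9 mm, origin under its centre (leave alone)
- lens: a black camera lens standing on its end, diameter 68, 70 mm tall, origin under its centre (leave alone)
- camera_box: a blue and white camera carton, 170 x 120 x 60 mm, origin under its centre (leave alone)
- speaker: a round white speaker puck, diameter 100, 45 mm tall, origin under its centre (leave alone)
- mug: a blue mug, diameter 80, 90 mm tall, origin under its centre (leave alone)
- microphone: a black hand microphone lying on its side, 170 mm long along its x, 53 mm thick, origin on the desk under its middle (leave alone)
Not all that is in view belongs to the job. What is shaped like the pin but blue, green or pink is not meant.

How it is judged:
On the way, in this order (a step that is already met when the one before it is completed fails the run):
1. the carriage is home at its end stop (within 5 mm), the pin not yet in the eyelet (value of joint carriage above 0.095 m and y of pin_tip in the frame of mount below -0.005 m), for 0.2 s.
2. the pin's tip has passed through the eyelet (value of joint carriage above 0.095 m and y of pin_tip in the frame of mount above 0.006 m and x of pin_tip in the frame of mount between -0.005 and 0.005 m and z of pin_tip in the frame of mount between 0.04 and 0.05 m), for 0.1 s.
At the end, for the whole second after the job is handed in: The carriage is within 5 mm of its end stop (joint above 0.095), the pin is through the eyelet and lies along its guide (tip within 5 mm of the eyelet's axis, both sideways and in height, turned less than 0.06 rad), its knob within 5 mm of the guide, and the pin is at rest (value of joint carriage above 0.095 m and y of pin_tip in the frame of mount above 0.02 m and linear speed of pin below 0.02 m/s and x of pin_tip in the frame of mount between -0.005 and 0.005 m and z of pin_tip in the frame of mount between 0.04 and 0.05 m and angle between the y axis of pin and the y axis of mount, either way round below 0.06 rad); the robot touches nothing.
It fails at once if a bystander was shifted by more than 30 mm (distance of any of phone, lens, camera_box, speaker, mug, microphone from where it was at the start of the episode above 0.03 m).
It also fails if it takes over 43 s, if anything falls off the work surface, if the arm or the gripper's body presses on something with over 40 N, if the wrist force passes 120 N, or if a joint passes its speed limit or range.

## Working session

There is one attempt and no reset: what is moved stays moved. The work goes in short steps, Python scripts to look and compute and a shell command to move; the robot and the scene stay as the last step left them, time stands still between calls to the robot, and variables do not carry over. Pictures are saved under pics/ and viewed, at most 10 in all, crops included, and the job is handed in when it is done.

```bash
mkdir -p pics; ls; python3 - <<'E'
from plant import manip
import cv2,pickle
s=manip.state(); print(s)
for n in("scene","top"):
    f=manip.grab_frame(n); pickle.dump(f,open(f"pics/{n}0.pkl","wb"))
    cv2.imwrite(f"pics/{n}0.png",f["img"][:,:,::-1]); print(n,f["fx"],f["fy"],f["cx"],f["cy"],f["eye"],f["rotation"])
E
```

```text
pics
{'time': 0.0, 'joint_pos': array([ 1.06398318e+00,  5.33875740e-02,  1.61428885e+00, -8.76056942e-06,
        1.47599425e+00, -1.18979385e-01]), 'joint_vel': array([-0.00061492, -0.00020095, -0.00052979, -0.00048044,  0.00022477,
       -0.0007366 ]), 'joint_efforts': array([-7.83140313e-04, -3.93672788e+01, -3.70178854e+01, -1.84698906e-04,
        6.74491923e-03, -2.90271794e-05]), 'tool_pos': array([0.23602753, 0.57799549, 0.2056471 ]), 'tool_rot': array([-3.15674026e-04,  1.92703313e-01,  9.81256518e-01, -9.89901173e-04]), 'contact_force': array([0.38630426, 0.44129023, 0.39651191]), 'ft_torque': array([ 0.02283456,  0.01357081, -0.02331059]), 'grasp_force': 0.0, 'gripper_width': 1.0042030462370102}
scene 415.99279980161714 415.99279980161714 311.7387168465057 205.0049671529428 [1.15194671 0.46912953 0.95533401] [-0.14795857  0.42240632  0.84363764 -0.29657494]
top 418.5599634162534 418.5599634162534 318.517453006437 205.14526321425595 [0.43388262 0.01565355 1.4312482 ] [ 0.02967638 -0.70009347  0.71291443 -0.02722982]
```

View pics/scene0.png

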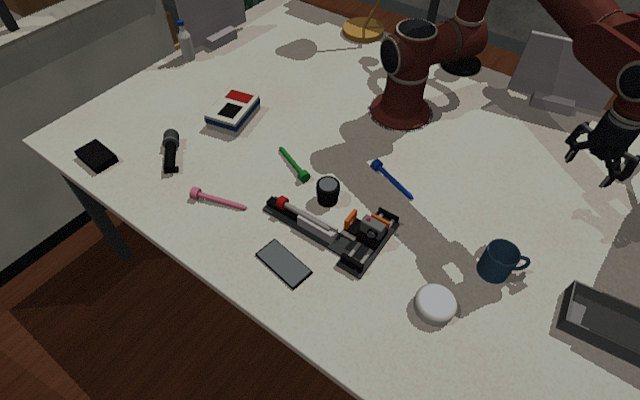

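View pics/top0.png

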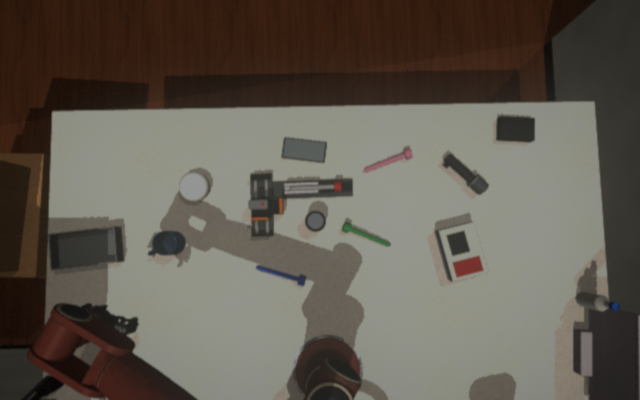

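The scene shows the mount with the red knob at scene (282,203) and top (338,187). Lookalikes are pink at scene (195,193)/top (408,154), green at (303,175)/(347,229) and blue at (376,165)/(301,280). I choose the red-knobbed one in the guide and will check it in a close crop.

```bash
python3 - <<'E'
import cv2,numpy as np
t=cv2.imread("pics/top0.png")[160:250,235:365]; s=cv2.imread("pics/scene0.png")[180:280,250:410]
t=cv2.resize(t,(780,540),interpolation=cv2.INTER_CUBIC); s=cv2.resize(s,(800,500),interpolation=cv2.INTER_CUBIC)
cv2.imwrite("pics/tc.png",np.clip(t*1.5,0,255)); cv2.imwrite("pics/sc.png",np.clip(s*1.3,0,255))
E
```

```text
[ WARN:0@0.061] global loadsave.cpp:1063 imwrite_ Unsupported depth image for selected encoder is fallbacked to CV_8U.
```

View pics/tc.png

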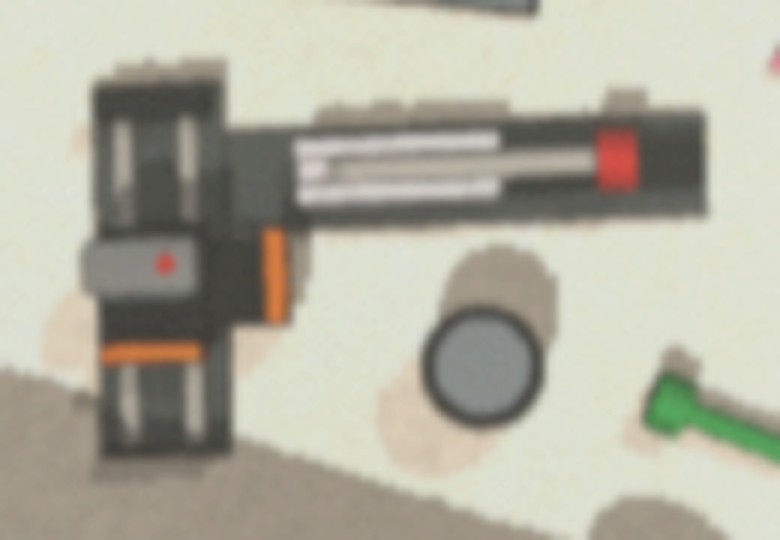

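View pics/sc.png

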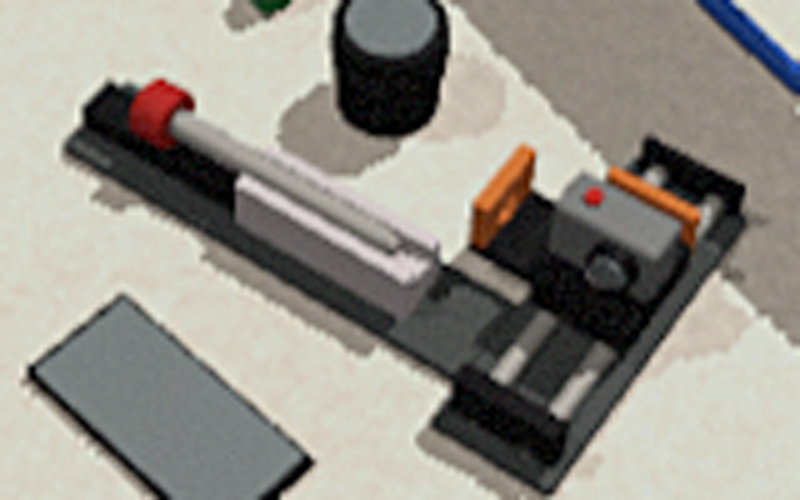

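The crops confirm the target: a red knob on a steel rod in the aluminium guide, at crop (617,160), so top (338,187). The orange push plate is at top (260,219) and the eyelet plate at top (281,206). Next I measure.

```bash
cat > h.py <<'E'
import numpy as np,cv2
from scipy.spatial.transform import Rotation as R
def cast(f,uv,z):
    uv=np.atleast_2d(uv).astype(float)
    d=np.c_[(uv[:,0]-f["cx"])/f["fx"],(uv[:,1]-f["cy"])/f["fy"],np.ones(len(uv))]
    q=np.array(f["rotation"]); d=d@R.from_quat(q[[1,2,3,0]]).as_matrix().T
    e=np.array(f["eye"]); return (e+d*((z-e[2])/d[:,2])[:,None])
def blobs(f,h0,h1,s=110,v=50,a=8,box=None):
    m=cv2.inRange(cv2.cvtColor(f["img"],cv2.COLOR_RGB2HSV),(h0,s,v),(h1,255,255))
    if box: k=np.zeros_like(m);x0,y0,x1,y1=box;k[y0:y1,x0:x1]=255;m&=k
    n,l,st,c=cv2.connectedComponentsWithStats(m)
    return [(np.argwhere(l==i)[:,::-1].astype(np.float32),st[i],c[i]) for i in range(1,n) if st[i][4]>=a]
E
python3 - <<'E'
import pickle,numpy as np,cv2
from h import *
np.set_printoptions(precision=4,suppress=True)
f=pickle.load(open("pics/top0.pkl","rb")); g=pickle.load(open("pics/scene0.pkl","rb"))
print("orange");
for p,s,c in blobs(f,6,18,box=(235,160,365,250)):
    r=cv2.minAreaRect(p); print(s,c,r,cast(f,c,.066)); print(cast(f,cv2.boxPoints(r),.066)[:,:2].tolist())
print("red")
for p,s,c in blobs(f,0,5,box=(320,170,365,250))+blobs(f,172,180,box=(320,170,365,250)):
    print(s,c,cast(f,c,.055),cast(f,[[s[0]-.5,c[1]],[s[0]+s[2]-.5,c[1]]],.055)[:,:2])
# guide walls: bright pixels
im=f["img"]; gm=cv2.cvtColor(im,cv2.COLOR_RGB2GRAY)
print(gm[182:196,300],im[184,300],im[187,310],im[180,320])
# white lines
R0=(283,181,320,195); m=np.zeros(gm.shape,np.uint8)
sub=gm[181:196,283:320]; print(sub[:,::3])
print("scene")
for p,s,c in blobs(g,6,18,box=(250,180,410,280)): print("or",s,c,cast(g,c,.045))
for p,s,c in blobs(g,0,5,box=(265,190,300,215)): print("red",s,c,cast(g,c,.045))
E
```

```text
orange
[279 198   4  16  61] [280.4754 205.377 ] ((280.5, 205.5), (15.0, 3.0), 90.0) [[0.5456 0.1439 0.066 ]]
[[0.5699294900141938, 0.14849248106808802], [0.5697485968553563, 0.13865583545300608], [0.5204936056231787, 0.1391958333260364], [0.5206724954490962, 0.14900410017840918]]
[252 217  17   4  57] [259.6316 218.2632] ((260.0, 218.5), (3.0, 16.0), 90.0) [[0.5046 0.2125 0.066 ]]
[[0.5091910013335508, 0.23737308634922138], [0.5082393625894407, 0.18508107145337244], [0.49843570489839084, 0.18516217124098988], [0.4993852242053546, 0.2374240417929018]]
red
[334 182   8  10  63] [337.6667 186.3016] [[ 0.6064 -0.0451  0.055 ]] [[ 0.6066 -0.0313]
 [ 0.6061 -0.0578]]
[ 93 123 126 108 102 113 117 109 117 135 126  95  70  62] [129 126 122] [122 117 109] [68 66 60]
[[ 86  81  72  69  70  70  74  70  72  75  81  82  57]
 [ 70  76  80  80  84  91 101 104 105 108 114 114  56]
 [ 74 108 113 113 115 123 130 133 133 132 135 132  58]
 [ 79 134 134 129 130 128 127 125 122 123 121 120  66]
 [ 77 130 127 114 114 109 105 103  98 100  97  99  87]
 [ 71 122 109  96 101 100 102 103 104 105 106 109 109]
 [ 66 132 112 104 111 113 115 116 118 118 118 118 118]
 [ 65 138 115 112 117 118 118 118 118 117 114 116 109]
 [ 64 128 106 109 114 110 110 110 109 112 110 117  89]
 [ 61 115 106 113 120 118 117 119 117 123 121 129  66]
 [ 60 126 124 128 134 136 135 136 135 136 131 133  59]
 [ 60 135 131 129 129 128 125 124 122 121 113 112  60]
 [ 57 119 113 105 103 101  95  92  87  87  82  81  61]
 [ 51  84  82  76  75  74  70  65  64  64  63  65  63]
 [ 49  59  62  63  62  62  62  61  61  61  61  63  65]]
scene
or [344 209  13  21 135] [350.1704 218.8222] [[0.5443 0.1442 0.045 ]]
or [372 213  18  17  90] [381.3556 219.8   ] [[0.4961 0.2142 0.045 ]]
red [276 196  13  13  97] [281.     201.6701] [[ 0.6107 -0.0456  0.045 ]]
```

```bash
cat >> h.py <<'E'
def to(x,y,z,yaw=None):
    "shift (units) in tool axes to a world point, and roll for tool x at world angle yaw"
    from plant import manip
    s=manip.state(); q=np.array(s["tool_rot"]); M=R.from_quat(q[[1,2,3,0]]).as_matrix()
    d=M.T@(np.array([x,y,z])-s["tool_pos"])/.12
    print("t",round(s["time"],2),"pos",np.round(s["tool_pos"],4),"F",np.round(s["contact_force"],1),"w",round(s["gripper_width"],2),"shift",np.round(d,3),"toolx ang",round(np.arctan2(M[1,0],M[0,0]),4),"downness",round(M[2,2],4))
    if yaw is not None: print("roll",round(float(-((yaw-np.arctan2(M[1,0],M[0,0])+np.pi)%(2*np.pi)-np.pi)/np.pi),3))
E
python3 - <<'E'
import pickle
from h import *
f=pickle.load(open("pics/top0.pkl","rb"))
# guide axis: midpoint of outer edges of bright band per column, at wall top height
g=cv2.cvtColor(f["img"],cv2.COLOR_RGB2GRAY).astype(float); P=[]
for c in range(286,316):
    p=g[178:188,c]; a=178+np.argmax(p[2:])+2; b=187+np.argmax(g[187:197,c])
    w=lambda k:sum(g[j,c]**4*j for j in range(k-1,k+2))/sum(g[j,c]**4 for j in range(k-1,k+2))
    P.append((c,(w(a)+w(b))/2))
W=cast(f,P,.047); k=np.polyfit(W[:,1],W[:,0],1); print(k,np.polyval(k,[.144,-.045]),W[[0,-1]],np.std(W[:,0]-np.polyval(k,W[:,1])))
to(.455,.212,.206,3.1416)
E
python3 -m pendant '[[0,[-0.95,-0.71,0],-0.125],[0,[-0.95,-0.71,0],-0.125],[0,[-0.95,-0.71,0],-0.125],[0,[-0.95,-0.71,0],-0.125]]'
python3 -c "from h import *;to(.455,.212,.15,3.1416)"
```

```text
[0.01257483 0.60563862] [0.60744939 0.60507275] [[0.61127973 0.12660259 0.047     ]
 [0.60658023 0.03005886 0.047     ]] 0.0016379714045660016
t 0.1 pos [0.236  0.578  0.2058] F [0.4 0.6 0.1] w 0.99 shift [-2.843e+00 -2.134e+00  1.000e-03] toolx ang 2.7538 downness -1.0
roll -0.123
time: 0.5
tool_pos: [0.3116, 0.453, 0.2063]
tool_rot: [0.0, -0.001, 1.0, -0.001]
contact_force: [-0.4, -0.2, -0.3]
gripper_width: 0.334
grasp_force: 0.0
t 0.5 pos [0.3116 0.453  0.2063] F [-0.4 -0.2 -0.3] w 0.33 shift [-1.192 -2.009  0.473] toolx ang -3.1402 downness -1.0
roll 0.0
```

```bash
python3 -m pendant '[[0,[-0.6,-1,0],0],[0,[-0.6,-1,0],0],[0,[-0.6,-1,0],0],[0,[-0.6,-1,0],0]]' | head -2
python3 -m pendant '[[0,[-0.59,-1,0.4],0],[0,[-0.59,-1,0.4],0],[0,[-0.59,-1,0.4],0],[0,[-0.59,-1,0.4],0],[0,[-0.59,-1,0.4],0],[0,[-0.59,-1,0.4],0]]' | head -2
python3 -c "from h import *;to(.455,.212,.045,3.1416)"
```

```text
time: 0.9
tool_pos: [0.3839, 0.3342, 0.2066]
time: 1.5
tool_pos: [0.4534, 0.2187, 0.1593]
t 1.5 pos [0.4534 0.2187 0.1593] F [0.2 0.9 0.2] w 0.0 shift [-0.013 -0.056  0.953] toolx ang -3.1354 downness -1.0
roll 0.002
```

```bash
python3 -m pendant '[[0,[-0.17,-0.05,0.4],0],[0,[-0.17,-0.05,0.93],0],[0,[-0.17,-0.05,0.93],0],[0,[-0.17,-0.05,0.93],0],[0,[-0.17,-0.05,0.93],0]]'
python3 - <<'E'
from h import *
from plant import manip
f=manip.grab_frame("scene"); cv2.imwrite("pics/s1.png",cv2.resize(f["img"][180:280,270:430,::-1],(800,500),interpolation=cv2.INTER_CUBIC))
to(.55,.212,.047)
E
```

```text
time: 2.0
tool_pos: [0.4744, 0.2128, 0.0485]
tool_rot: [0.001, -0.003, 1.0, 0.0]
contact_force: [1.0, -0.1, 0.8]
gripper_width: -0.004
grasp_force: 0.0
t 2.05 pos [0.4753 0.2129 0.0495] F [-1.2  0.1  1.4] w 0.0 shift [-0.622 -0.011  0.023] toolx ang -3.1351 downness -1.0
```

View pics/s1.png

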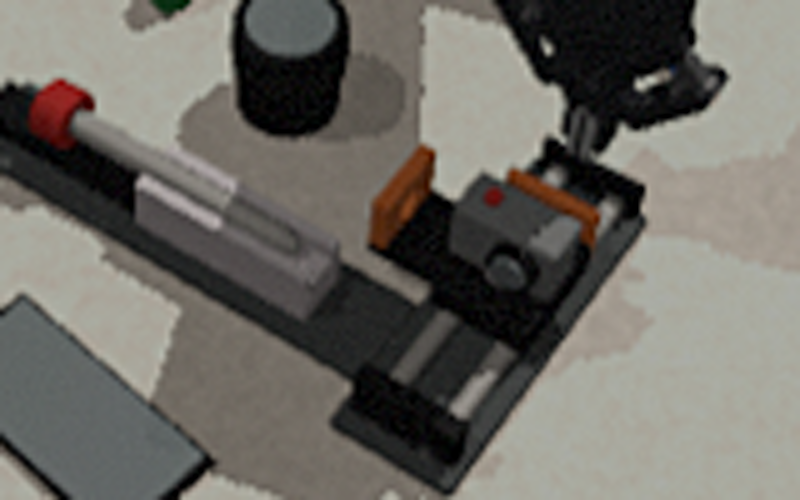

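The fingertips stand at crop (585,150), clear of the orange push plate at (555,200) and between it and the near bar. I push now.

```bash
python3 -m pendant '[[0,[-0.08,0,0.02],0],[0,[-0.16,0,0.02],0],[0,[-0.22,0,0.02],0],[0,[-0.28,0,0.02],0],[0,[-0.34,0,0.02],0],[0,[-0.40,0,0.02],0],[0,[-0.46,0,0.02],0],[0,[-0.52,0,0.02],0],[0,[-0.56,0,0.02],0],[0,[-0.58,0,0.02],0]]'
python3 -c "from h import *;to(.554,.212,.047)"
```

```text
time: 3.05
tool_pos: [0.5438, 0.2119, 0.0447]
tool_rot: [-0.0, -0.002, 1.0, 0.0]
contact_force: [-3.0, 1.5, 1.1]
gripper_width: 0.003
grasp_force: 1.3
t 3.05 pos [0.5438 0.2119 0.0447] F [-3.   1.5  1.1] w 0.0 shift [-0.085  0.001 -0.02 ] toolx ang -3.1368 downness -1.0
```

```bash
python3 -m pendant '[[0,[-0.03,0,0],0],[0,[-0.06,0,0],0],[0,[-0.08,0,0],0],[0,[-0.10,0,0],0]]' | sed -n 2,4p
python3 -m pendant '[[0,[-0.02,0,0],0],[0,[-0.04,0,0],0],[0,[-0.05,0,0],0]]' | sed -n 2,4p
```

```text
tool_pos: [0.5556, 0.2119, 0.0447]
tool_rot: [-0.0, -0.002, 1.0, 0.0]
contact_force: [-2.8, 2.6, 0.1]
tool_pos: [0.5618, 0.2118, 0.0448]
tool_rot: [-0.0, -0.002, 1.0, -0.0]
contact_force: [-1.9, 2.2, -0.6]
```

```bash
python3 -m pendant '[[0,[-0.02,0,0],0],[0,[-0.04,0,0],0],[0,[-0.04,0,0],0]]' | sed -n 2,4p
python3 - <<'E'
from h import *
from plant import manip
f=manip.grab_frame("top")
for p,s,c in blobs(f,6,18,box=(235,160,365,250)): print(s,c,cast(f,c,.066))
E
```

```text
tool_pos: [0.5669, 0.2117, 0.0449]
tool_rot: [0.0, -0.002, 1.0, -0.0]
contact_force: [-1.0, 0.3, -0.6]
[235 176  41  61 737] [253.3202171  205.10447761] [[0.54810504 0.23284513 0.066     ]]
[278 185   5  16  66] [280.18181818 192.28787879] [[0.58869045 0.14441749 0.066     ]]
[240 233  23  17 203] [251.5320197  241.66995074] [[0.42891684 0.23931288 0.066     ]]
```

```bash
python3 - <<'E'
from h import *
from plant import manip
a=manip.grab_frame("top")["img"][160:250,235:365,::-1]; b=manip.grab_frame("scene")["img"][190:270,290:420,::-1]
o=np.vstack([cv2.resize(a,(433,300)),cv2.resize(b,(433,267))]) if 0 else np.hstack([cv2.resize(a,(390,270),interpolation=cv2.INTER_CUBIC),cv2.resize(b,(410,270),interpolation=cv2.INTER_CUBIC)])
cv2.imwrite("pics/c2.png",np.clip(o*1.4,0,255).astype(np.uint8)); to(.6,.21,.05)
E
```

```text
t 4.2 pos [0.5669 0.2115 0.0451] F [-1.  -0.5 -0.7] w 0.0 shift [-0.275 -0.014 -0.041] toolx ang -3.1368 downness -1.0
```

View pics/c2.png

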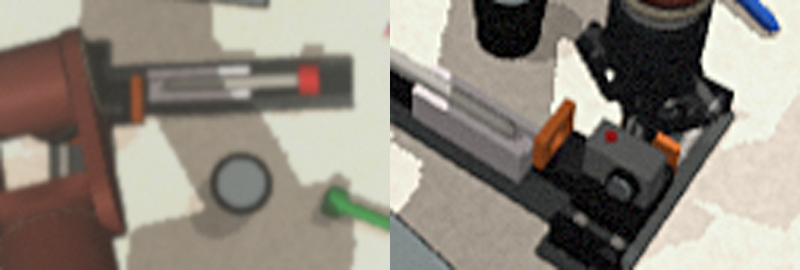

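The left half (top view) shows the eyelet plate at about (138,98), below the guide axis at about row 83, so the carriage is short of home by roughly 15 mm. The right half shows the fingers behind the camera at (635,120). I check both views, then push on.

```bash
cat > m.py <<'E'
from h import *
from plant import manip
f=manip.grab_frame("top"); g=manip.grab_frame("scene")
for n,F,z,b in(("top",f,.066,(270,160,300,250)),("scene",g,.045,(320,180,420,260))):
    for p,s,c in blobs(F,6,18,box=b): print(n,s,c,np.round(cast(F,c,z),4))
for n,F,z,b in(("top",f,.055,(270,160,365,250)),("scene",g,.045,(265,180,350,250))):
    for p,s,c in blobs(F,0,5,box=b): print("red",n,s,c,np.round(cast(F,c,z),4))
to(.6,.21,.05)
E
python3 m.py
python3 -m pendant '[[0,[-0.02,0,0],0],[0,[-0.04,0,0],0],[0,[-0.06,0,0],0],[0,[-0.06,0,0],0]]' | sed -n 2,4p; python3 m.py
```

```text
top [278 185   5  16  64] [280.25 192.25] [[0.5888 0.1442 0.066 ]]
top [270 220   3   7  10] [270.7 223. ] [[0.4885 0.1764 0.066 ]]
top [270 228   5   9  22] [272.09090909 232.86363636] [[0.4563 0.1722 0.066 ]]
scene [335 220  14  20 142] [341.22535211 229.52112676] [[0.5885 0.1448 0.045 ]]
scene [373 229   9  13  54] [377.7962963  233.59259259] [[0.5412 0.2301 0.045 ]]
red top [334 181   8  11  70] [337.54285714 186.34285714] [[ 0.6062 -0.0447  0.055 ]]
red top [270 225   4   8  16] [271.1875 228.4375] [[0.471  0.1763 0.055 ]]
red scene [276 196  13  14 102] [281.00980392 201.81372549] [[ 0.6111 -0.0452  0.045 ]]
t 4.3 pos [0.567  0.2116 0.0452] F [-0.1  0.7 -0.7] w -0.0 shift [-0.275 -0.015 -0.04 ] toolx ang -3.1367 downness -1.0
tool_pos: [0.5743, 0.2118, 0.045]
tool_rot: [0.0, -0.002, 1.0, -0.0]
contact_force: [0.7, -0.8, 0.2]
top [278 183   5  16  68] [280.11764706 190.32352941] [[0.5952 0.1446 0.066 ]]
top [270 219   5  12  20] [271.7  225.45] [[0.4804 0.1732 0.066 ]]
top [270 231   5   3   8] [271.875 231.875] [[0.4595 0.1729 0.066 ]]
scene [333 221  14  23 146] [339.67123288 231.52054795] [[0.5963 0.1452 0.045 ]]
scene [371 231  10  11  57] [376.15789474 235.35087719] [[0.5487 0.2296 0.045 ]]
red top [334 181   8  11  71] [337.54929577 186.26760563] [[ 0.6065 -0.0447  0.055 ]]
red top [270 221   3   8  12] [270.58333333 225.        ] [[0.4824 0.1782 0.055 ]]
red scene [276 196  13  13  98] [281.02040816 201.67346939] [[ 0.6107 -0.0455  0.045 ]]
t 4.8 pos [0.5743 0.2119 0.045 ] F [ 0.2 -0.6  0.3] w -0.0 shift [-0.214 -0.017 -0.041] toolx ang -3.1368 downness -1.0
```

```bash
python3 -m pendant '[[0,[-0.02,0,0],0],[0,[-0.04,0,0],0],[0,[-0.06,0,0],0],[0,[-0.08,0,0],0],[0,[-0.08,0,0],0]]' | sed -n 2,4p; python3 m.py | grep -v -e red -e "\[270"; python3 -c "
from h import *;import pickle;g=pickle.load(open('pics/scene0.pkl','rb'));print(cast(g,[387,211],.05))"
```

```text
tool_pos: [0.5838, 0.212, 0.0449]
tool_rot: [0.0, -0.002, 1.0, 0.0]
contact_force: [-1.3, -0.1, 1.3]
top [278 181   5  15  68] [280.08823529 187.97058824] [[0.603  0.1446 0.066 ]]
scene [332 224  13  20 144] [337.86805556 233.61111111] [[0.6048 0.1452 0.045 ]]
scene [370 233   9  12  58] [374.36206897 237.81034483] [[0.5583 0.2299 0.045 ]]
t 5.4 pos [0.5837 0.2118 0.0449] F [-0.7  0.2 -0.1] w 0.0 shift [-0.136 -0.016 -0.043] toolx ang -3.1367 downness -1.0
[[0.46432555 0.21242917 0.05      ]]
```

```bash
for i in 1; do python3 -m pendant '[[0,[-0.015,0,0],0],[0,[-0.03,0,0],0],[0,[-0.04,0,0],0],[0,[-0.04,0,0],0]]' | sed -n 2,4p; done
python3 -m pendant '[[0,[-0.015,0,0],0],[0,[-0.03,0,0],0],[0,[-0.03,0,0],0]]' | sed -n 2,4p; python3 m.py | grep -v -e "\[270"
```

```text
tool_pos: [0.5835, 0.2118, 0.0449]
tool_rot: [-0.006, -0.003, 1.0, -0.001]
contact_force: [-17.7, -0.7, 12.4]
tool_pos: [0.5832, 0.2118, 0.0449]
tool_rot: [-0.011, -0.003, 1.0, -0.001]
contact_force: [-31.7, -3.5, 22.0]
top [278 181   5  16  68] [280.05882353 188.16176471] [[0.6023 0.1447 0.066 ]]
scene [332 224  13  22 149] [337.77852349 233.85234899] [[0.6056 0.1454 0.045 ]]
scene [370 234   9  11  53] [374.50943396 238.05660377] [[0.5587 0.2306 0.045 ]]
red top [334 181   8  11  71] [337.54929577 186.26760563] [[ 0.6065 -0.0447  0.055 ]]
red scene [276 196  13  14 101] [281.07920792 201.75247525] [[ 0.6108 -0.0452  0.045 ]]
t 6.2 pos [0.5832 0.2118 0.0449] F [-32.   -3.4  22.2] w 0.0 shift [-0.139 -0.016 -0.045] toolx ang -3.1357 downness -0.9998
```

```bash
python3 - <<'E'
from h import *
from plant import manip
a=manip.grab_frame("scene")["img"][190:270,300:420,::-1]
cv2.imwrite("pics/c3.png",np.clip(cv2.resize(a,(800,533),interpolation=cv2.INTER_CUBIC)*1.6,0,255).astype(np.uint8))
E
```

```text
(no output)
```

View pics/c3.png

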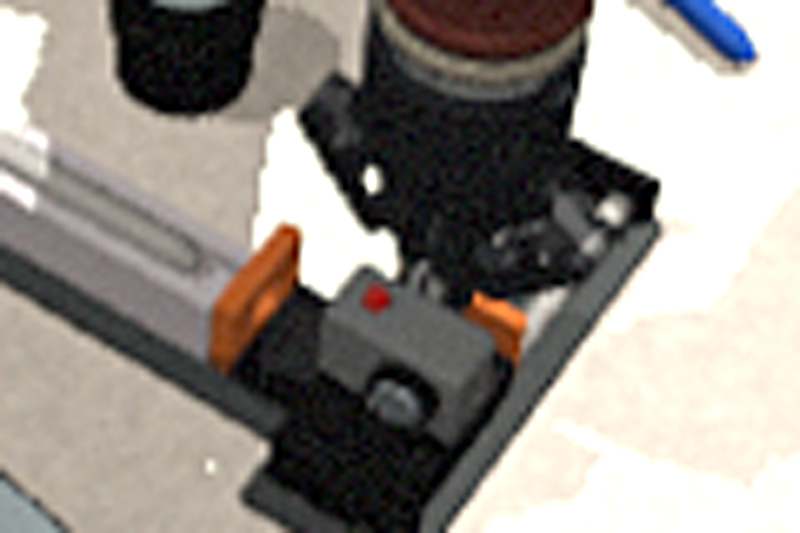

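The picture shows the carriage up against the end stop, with no rail visible between them at about (270,430). The fingers at (430,280) seem to touch the camera above the plate, so I check the tip's true position against the state, using the start pose and now.

```bash
cat >> h.py <<'E'
def proj(f,P):
    q=np.array(f["rotation"]); M=R.from_quat(q[[1,2,3,0]]).as_matrix()
    c=(np.atleast_2d(P)-np.array(f["eye"]))@M
    return np.c_[f["cx"]+f["fx"]*c[:,0]/c[:,2],f["cy"]+f["fy"]*c[:,1]/c[:,2]]
E
python3 -m pendant '[[0,[0.03,0,-0.05],0],[0,[0.05,0,-0.2],0],[0,[0.05,0,-0.6],0],[0,[0.05,0,-0.9],0],[0,[0.05,0,-0.9],0]]' | sed -n 2,4p
python3 - <<'E'
from h import *
import pickle
from plant import manip
g=pickle.load(open("pics/scene0.pkl","rb"))
print("start TCP px",proj(g,[[.236,.578,.206],[.236,.578,.219]]))
f=manip.grab_frame("scene"); s=manip.state(); p=s["tool_pos"]; px=proj(f,p)[0]; print(s["time"],p,px)
a=f["img"][:,:,::-1].copy()
cv2.circle(a,tuple(np.round(px).astype(int)),1,(0,255,0),-1)
a=a[150:270,300:420]; b=cv2.imread("pics/scene0.png")[110:230,530:640]
c=proj(g,[.236,.578,.206])[0]; cv2.circle(b,(int(c[0]-530),int(c[1]-110)),1,(0,255,0),-1)
o=np.hstack([cv2.resize(a,(420,420),interpolation=cv2.INTER_CUBIC),cv2.resize(b,(380,420),interpolation=cv2.INTER_CUBIC)])
cv2.imwrite("pics/c4.png",np.clip(o*1.7,0,255).astype(np.uint8))
E
python3 m.py
```

```text
tool_pos: [0.5912, 0.213, 0.1629]
tool_rot: [0.008, -0.002, 1.0, 0.002]
contact_force: [0.5, 0.3, 0.3]
start TCP px [[576.12041762 183.03322442]
 [578.81940933 179.39860202]]
6.8 [0.58946768 0.21254186 0.15929305] [366.90379453 216.01464019]
top [278 181   5  16  76] [279.94736842 188.48684211] [[0.6013 0.1451 0.066 ]]
scene [331 224  14  22 153] [337.71895425 234.02614379] [[0.6061 0.1456 0.045 ]]
scene [360 228  19  17 109] [369.9266055  234.94495413] [[0.5575 0.2157 0.045 ]]
red top [334 181   8  11  72] [337.52777778 186.19444444] [[ 0.6067 -0.0446  0.055 ]]
red scene [276 196  13  14  98] [281.08163265 201.87755102] [[ 0.6111 -0.0449  0.045 ]]
t 6.9 pos [0.5864 0.2119 0.1539] F [-0.   0.2 -1. ] w -0.0 shift [-0.112 -0.016  0.866] toolx ang -3.1369 downness -1.0
```

View pics/c4.png

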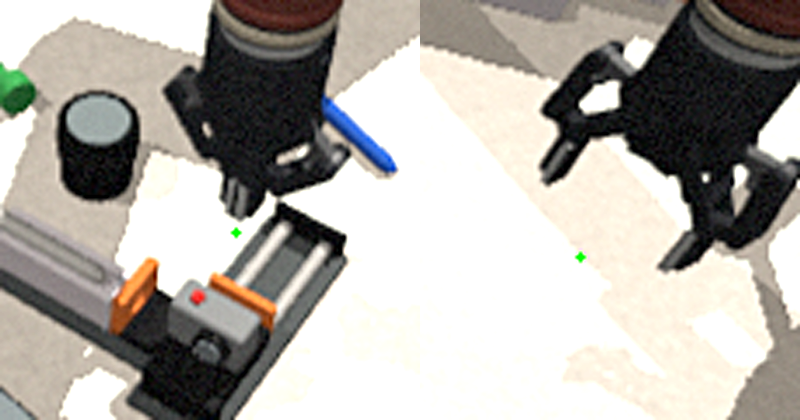

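The green dots mark the reported TCP. They lie about 5 px below the visible fingertips, at left crop (236,212) against (236,232), offset along the vertical. So the real tip is about 20 mm higher than reported, which is why the fingers slid over the plate and pushed the camera body. The carriage motion gives a mount yaw of about 0.022. With that yaw, the eyelet at (.604,.145) and the knob axis agree within about 1 mm, so the carriage is home. Now I move to behind the knob.

```bash
python3 -m pendant '[[0,[0,-1,0],0],[0,[0,-1,0],0],[0,[0,-1,0],0],[0,[0,-1,0],0]]' | sed -n 2p
python3 -m pendant '[[0,[-0.1,-1,0],0],[0,[-0.1,-1,0],0],[0,[-0.1,-1,0],0],[0,[-0.1,-1,0],0]]' | sed -n 2p
python3 -m pendant '[[0,[-0.1,-0.6,0],-0.5],[0,[-0.1,-0.6,0],-0.5],[0,[-0.1,-0.6,0],-0.5],[0,[-0.1,-0.6,0],-0.5],[0,[-0.1,-0.6,0],-0.5],[0,[-0.1,-0.6,0],-0.5],[0,[-0.1,-0.6,0],-0.5],[0,[-0.1,-0.6,0],-0.5],[0,[-0.1,-0.6,0],-0.5],[0,[-0.1,-0.6,0],-0.5]]' | sed -n 2p
python3 - <<'E'
from h import *
to(.609,-.10,.024,-1.549)
from plant import manip
for n in("scene","top"):
    f=manip.grab_frame(n); p=manip.state()["tool_pos"]; print(n,proj(f,[p,p+[0,0,.02]]))
E
```

```text
tool_pos: [0.5854, 0.0892, 0.151]
tool_pos: [0.5986, -0.0297, 0.1516]
tool_pos: [0.6191, -0.0561, 0.1496]
t 8.7 pos [ 0.6191 -0.0561  0.1496] F [ 1.1  0.6 -0.5] w 0.0 shift [0.314 0.019 1.066] toolx ang -1.7503 downness -0.9984
roll -0.064
scene [[275.31467717 177.86709549]
 [274.77905993 172.63438631]]
top [[340.96682464 178.49094843]
 [341.29080398 177.54511726]]
```

```bash
python3 -m pendant '[[0,[0.2,0,0],-0.03],[0,[0.31,0,0],-0.05],[0,[0.31,0,0],-0.05],[0,[0.31,0,0],-0.05]]' | sed -n 2,3p
python3 -c "
from h import *;to(.609,-.10,.024,-1.549)
from plant import manip;print(manip.state()['joint_pos'])"
```

```text
tool_pos: [0.6186, -0.04, 0.1452]
tool_rot: [-0.042, -0.665, 0.745, -0.038]
t 9.2 pos [ 0.6186 -0.04    0.1452] F [-0.1 -0.1 -0.1] w 0.0 shift [0.389 0.023 1.061] toolx ang -1.6839 downness -0.9936
roll -0.043
[-0.12905459  0.0924057   1.67917621 -0.11519967  1.36917741 -3.13448981]
```

Joint 6 hit its range that way, so I turn the other way; a half turn is equivalent.

```bash
python3 -m pendant '[[0,[0,0,0],0.5],[0,[0,0,0],0.5],[0,[0,0,0],0.5],[0,[0,0,0],0.5],[0,[0,0,0],0.5],[0,[0,0,0],0.5],[0,[0,0,0],0.5],[0,[0,0,0],0.5],[0,[0,0,0],0.5],[0,[0,0,0],0.5]]' | sed -n 2,3p
python3 -m pendant '[[0,[0,0,0],0.5],[0,[0,0,0],0.5],[0,[0,0,0],0.5],[0,[0,0,0],0.5],[0,[0,0,0],0.5],[0,[0,0,0],0.5],[0,[0,0,0],0.5],[0,[0,0,0],0.5],[0,[0,0,0],0.5],[0,[0,0,0],0.5]]' | sed -n 2,3p
python3 -c "
from h import *;to(.609,-.10,.15,1.593)
from plant import manip;print(manip.state()['joint_pos'])"
```

```text
tool_pos: [0.6189, -0.0413, 0.1458]
tool_rot: [-0.004, 0.025, 0.998, -0.056]
tool_pos: [0.6189, -0.0413, 0.1458]
tool_rot: [0.035, 0.699, 0.713, -0.044]
t 11.2 pos [ 0.6189 -0.0413  0.1458] F [ 0.3  0.3 -0.3] w 0.01 shift [-0.488 -0.092  0.021] toolx ang 1.5918 downness -0.9936
roll -0.0
[-0.13109404  0.09203314  1.67847623 -0.11520364  1.36921376 -0.12833491]
```

```bash
python3 -c "
from h import *
from plant import manip;s=manip.state();q=s['tool_rot'];M=R.from_quat(np.array(q)[[1,2,3,0]]).as_matrix();print(M.round(3))
g=manip.grab_frame('scene');p=s['tool_pos'];print(proj(g,[p,p-.02*M[:,2],p-.02*M[:,2]-.08*M[:,2]]))
a=g['img'][100:260,220:380,::-1];cv2.imwrite('pics/c5.png',np.clip(cv2.resize(a,(600,600),interpolation=cv2.INTER_CUBIC)*1.6,0,255).astype(np.uint8))"
```

```text
[[-0.021  1.    -0.012]
 [ 0.994  0.019 -0.112]
 [-0.112 -0.014 -0.994]]
[[278.02905408 180.05271275]
 [278.146516   175.31563398]
 [278.65475017 154.819244  ]]
```

View pics/c5.png

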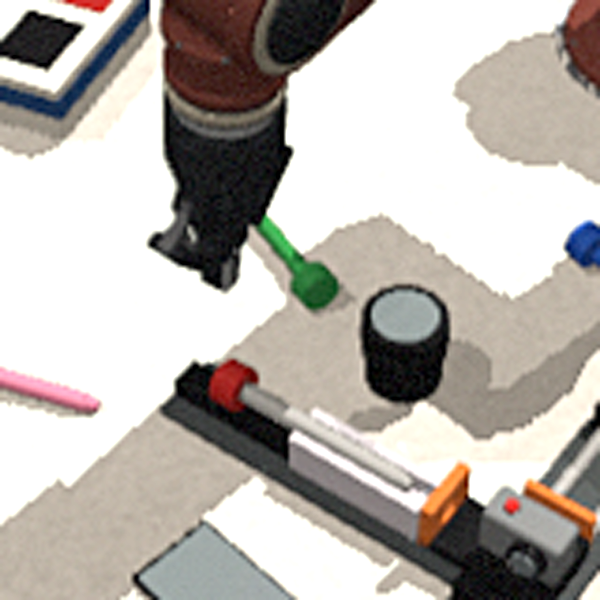

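The crop shows the fingertip at (222,282), so px (279,175), which matches the reported TCP minus 20 mm along the tool (278,175). The offset is confirmed. The tool is left leaning 6.4° with its body toward +y, which is acceptable for pushing. The space behind the knob at (232,385) is free.

```bash
python3 -m pendant '[[0,[-0.5,-0.09,0.06],0],[0,[-0.5,-0.09,0.06],0],[0,[-0.5,-0.09,0.06],0]]' | sed -n 2,4p
python3 -m pendant '[[0,[0.04,0.01,0.35],0],[0,[0.08,0.01,0.7],0],[0,[0.10,0.01,0.85],0],[0,[0.10,0.01,0.85],0],[0,[0.10,0.01,0.85],0]]' | sed -n 2,4p
python3 -c "
from h import *;to(.609,-.102,.025,1.593)"
```

```text
tool_pos: [0.6093, -0.1032, 0.1455]
tool_rot: [0.035, 0.697, 0.715, -0.044]
contact_force: [0.4, 1.5, 0.0]
tool_pos: [0.6098, -0.1003, 0.0432]
tool_rot: [0.035, 0.696, 0.716, -0.044]
contact_force: [0.4, -0.6, 0.6]
t 12.05 pos [ 0.6098 -0.1003  0.0432] F [ 0.4 -0.6  0.6] w -0.0 shift [ 0.003 -0.005  0.153] toolx ang 1.6006 downness -0.9936
roll 0.002
```

```bash
python3 -m pendant '[[0,[0,0,0.1],0],[0,[0.01,0,0.15],0],[0,[0.02,0,0.15],0]]' | sed -n 2,4p
python3 -m pendant '[[0,[0.08,0,-0.01],0],[0,[0.16,0,-0.02],0],[0,[0.22,0,-0.025],0],[0,[0.28,0,-0.03],0],[0,[0.34,0,-0.04],0],[0,[0.4,0,-0.045],0],[0,[0.4,0,-0.045],0]]' | sed -n 2,4p
python3 m.py
```

```text
tool_pos: [0.6086, -0.1003, 0.024]
tool_rot: [0.035, 0.696, 0.716, -0.045]
contact_force: [0.1, 0.0, -0.2]
tool_pos: [0.6077, -0.051, 0.0246]
tool_rot: [0.035, 0.696, 0.716, -0.044]
contact_force: [0.2, -0.1, 1.5]
top [278 180   5  17  76] [279.97368421 188.07894737] [[0.6026 0.145  0.066 ]]
scene [331 223  14  23 157] [337.77707006 233.80254777] [[0.6055 0.1453 0.045 ]]
scene [360 228  19  17 109] [369.69724771 234.71559633] [[0.5572 0.2148 0.045 ]]
red top [316 164  19  19  89] [325.43820225 172.21348315] [[ 0.6542 -0.0055  0.055 ]]
red top [338 169   6   2  10] [340.4 169.6] [[ 0.662  -0.0554  0.055 ]]
red top [309 173   4   6  11] [310.63636364 175.81818182] [[0.643  0.0438 0.055 ]]
red top [335 172   8   5  16] [338.1875 174.1875] [[ 0.6468 -0.0477  0.055 ]]
red top [316 177   7   6  13] [319.46153846 178.53846154] [[0.6334 0.0147 0.055 ]]
red top [332 178  10   3  19] [336.57894737 178.94736842] [[ 0.631 -0.042  0.055]]
red top [306 196   4   6   9] [307.66666667 198.22222222] [[0.5685 0.0548 0.055 ]]
red top [343 202   5  15  28] [345.25       209.85714286] [[ 0.5278 -0.0684  0.055 ]]
red top [303 204   6  15  36] [305.5        211.27777778] [[0.5255 0.0627 0.055 ]]
red top [329 204   6   6  11] [331.54545455 206.63636364] [[ 0.5392 -0.0234  0.055 ]]
red top [336 204   5   4  12] [338.33333333 205.41666667] [[ 0.5429 -0.0459  0.055 ]]
red top [315 237   7   6  12] [318.5        239.83333333] [[0.4309 0.0215 0.055 ]]
red scene [281 199  13  14  94] [286.59574468 204.81914894] [[ 0.6101 -0.0257  0.045 ]]
t 13.15 pos [ 0.6076 -0.0518  0.0244] F [0.2 0.3 0.3] w -0.0 shift [ 2.145 -0.007 -0.456] toolx ang 1.6 downness -0.9936
```

```bash
python3 -m pendant '[[0,[0.05,0,-0.005],0],[0,[0.1,0,-0.01],0],[0,[0.15,0,-0.015],0],[0,[0.2,0,-0.02],0],[0,[0.23,0,-0.025],0],[0,[0.24,0,-0.025],0]]' | sed -n 2,4p
python3 m.py | grep -e "red scene" -e "scene \[33"
python3 -m pendant '[[0,[0.015,0,0],0],[0,[0.03,0,-0.005],0],[0,[0.03,0,-0.005],0]]' | sed -n 2,4p
python3 m.py | grep -e "red scene" -e "scene \[33"
```

```text
tool_pos: [0.607, -0.0227, 0.0244]
tool_rot: [0.035, 0.696, 0.716, -0.044]
contact_force: [-0.2, -2.3, 0.7]
scene [331 223  14  23 139] [337.54676259 233.49640288] [[0.605  0.1443 0.045 ]]
red scene [289 204  13  13  98] [294.58163265 209.3877551 ] [[0.6095 0.0023 0.045 ]]
tool_pos: [0.6067, -0.0193, 0.0244]
tool_rot: [0.035, 0.696, 0.716, -0.044]
contact_force: [-0.9, -1.0, 0.6]
scene [331 223  14  23 137] [337.45985401 233.57664234] [[0.6054 0.1443 0.045 ]]
red scene [290 204  13  14  95] [295.03157895 209.8       ] [[0.6099 0.0042 0.045 ]]
```

```bash
python3 -m pendant '[[0,[0.015,0,0],0],[0,[0.03,0,-0.005],0],[0,[0.03,0,-0.005],0]]' | sed -n 2,4p
python3 -m pendant '[[0,[0.015,0,0],0],[0,[0.03,0,-0.005],0],[0,[0.03,0,-0.005],0]]' | sed -n 2,4p
python3 m.py | grep -e "red scene" -e "scene \[33"
```

```text
tool_pos: [0.6068, -0.0166, 0.0247]
tool_rot: [0.036, 0.696, 0.716, -0.045]
contact_force: [0.6, -5.0, 0.6]
tool_pos: [0.6067, -0.0165, 0.0249]
tool_rot: [0.038, 0.696, 0.716, -0.047]
contact_force: [1.1, -16.3, -2.8]
scene [331 223  14  23 138] [337.52898551 233.55797101] [[0.6052 0.1444 0.045 ]]
red scene [291 204  13  14  86] [295.77906977 209.93023256] [[0.609  0.0062 0.045 ]]
```

It stops firmly (16 N) after 51 mm of travel, as expected for home. I back off and take a last look.

```bash
python3 -m pendant '[[0,[-0.15,0,0.02],0],[0,[-0.35,0,0.03],0],[0,[-0.4,0,-0.3],0],[0,[-0.45,0,-0.8],0],[0,[-0.45,0,-1],0],[0,[-0.45,0,-1],0]]' | sed -n 2,4p
python3 -m pendant '[[0,[-0.9,0,-0.2],0],[0,[-0.9,0,-0.2],0],[0,[-0.9,0,-0.2],0],[0,[-0.9,0,-0.2],0],[0,[-0.9,0,-0.2],0]]' | sed -n 2,4p
python3 m.py | grep -e "red" -e "scene \[33" -e "top \[2"
python3 - <<'E'
from h import *
from plant import manip
a=manip.grab_frame("scene")["img"][180:280,270:400,::-1]; b=manip.grab_frame("top")["img"][165:230,235:350,::-1]
o=np.hstack([cv2.resize(a,(400,308),interpolation=cv2.INTER_CUBIC),cv2.resize(b,(400,308),interpolation=cv2.INTER_CUBIC)])
cv2.imwrite("pics/c6.png",np.clip(o*1.5,0,255).astype(np.uint8))
E
```

```text
tool_pos: [0.6139, -0.0527, 0.158]
tool_rot: [0.04, 0.696, 0.716, -0.04]
contact_force: [1.2, 0.7, 0.4]
tool_pos: [0.6123, -0.156, 0.1846]
tool_rot: [0.034, 0.696, 0.716, -0.044]
contact_force: [-0.8, 0.7, -0.3]
top [278 180   5  17  65] [279.98461538 188.13846154] [[0.6024 0.1449 0.066 ]]
scene [331 224  14  22 136] [337.36029412 233.84558824] [[0.6062 0.1445 0.045 ]]
red top [352 160   7   8  27] [354.55555556 162.88888889] [[ 0.6837 -0.1029  0.055 ]]
red top [351 167   5   6  12] [352.66666667 169.58333333] [[ 0.6613 -0.0961  0.055 ]]
red top [348 176   5   4  10] [349.5 177.4] [[ 0.6353 -0.0849  0.055 ]]
red top [318 182   8  11  72] [321.69444444 186.86111111] [[0.6055 0.0078 0.055 ]]
red top [342 194   6   7  21] [344.42857143 196.95238095] [[ 0.5705 -0.0666  0.055 ]]
red top [350 196  11  11  34] [355.23529412 199.94117647] [[ 0.56   -0.1021  0.055 ]]
red top [339 202   8  11  25] [342.28 206.52] [[ 0.539  -0.0588  0.055 ]]
red top [360 203   5   7  11] [362.09090909 205.90909091] [[ 0.5398 -0.1242  0.055 ]]
red top [352 212   8   7  18] [355.94444444 214.22222222] [[ 0.5127 -0.1032  0.055 ]]
red top [361 212   4   6  11] [363.09090909 214.36363636] [[ 0.5118 -0.1267  0.055 ]]
red top [356 217   9  12  50] [360.14 222.5 ] [[ 0.4852 -0.1163  0.055 ]]
red top [340 228  15  22  86] [348.06976744 239.47674419] [[ 0.4304 -0.0754  0.055 ]]
red top [351 230  11  14  39] [355.61538462 236.51282051] [[ 0.4396 -0.1003  0.055 ]]
red top [360 235   5   6  13] [362.69230769 237.        ] [[ 0.4376 -0.1234  0.055 ]]
red top [356 243   5   7  17] [358.35294118 246.35294118] [[ 0.4073 -0.1084  0.055 ]]
red top [362 244   3   6  12] [363.33333333 247.08333333] [[ 0.4047 -0.1247  0.055 ]]
red scene [291 204  13  14  98] [295.93877551 209.8877551 ] [[0.6086 0.0064 0.045 ]]
```

View pics/c6.png

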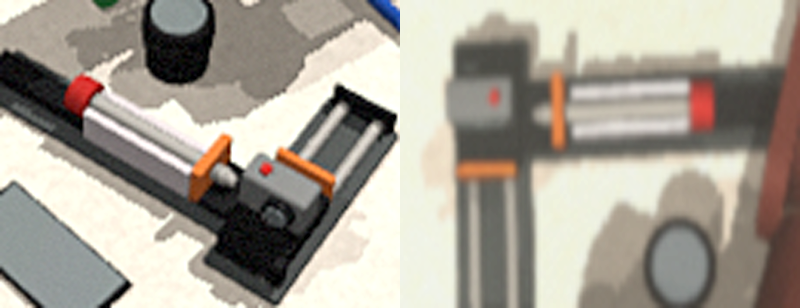

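The knob sits against the guide at (90,95) left and (703,105) right. The tip shows through the eyelet at (228,178) left and (542,113) right, and the carriage is at the end stop. I hand in.

```bash
python3 -c "
from plant import manip;print(manip.state()['time']);print(manip.job_done())"
```

```text
16.25
the job is handed in; nothing more can be done
None
```

The job is handed in at 16.25 s: the last pictures show the carriage against its end stop and the red-knobbed pin through the eyelet, its knob on the guide; no verdict came back.

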